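# Clamp the branch section with the turnbuckle

### The job

Stand the tall branch section upright on the round dark spot between the two open jaws of the clamp, setting it down rather than dropping it, and let go. Then turn the six-sided turnbuckle sleeve so that both jaws draw in and their sprung pads hold the branch, the pads pushed in about half of their spring travel: neither slack nor bottomed out. Leave the wood slice and the jar where they stand.

Things in the scene. Friction and masses are not known exactly. Their poses are not given: they have to be found in the camera images.
- branch: piece of a sawn branch, a plain round cylinder 50 mm in diameter and 95 mm tall with dark bark and pale sawn ends, about 0.14 kg, standing upright and loose on the bench to the robot's right. Origin: centre of its underside, z up along its length.
- slice: bystander, to be left alone: loose flat slice of a thicker branch, 72 mm in diameter and 35 mm high. Origin: centre of its underside.
- jar: bystander, to be left alone: loose glass jar with a white cap, 60 mm in diameter and 75 mm high. Origin: centre of its underside.
- clamp: the fixed self-centring clamp, bare metal and grey. Origin: on the bench straight below the middle of the turnbuckle; y axis parallel to the turnbuckle, x axis from the turnbuckle to the jaws (away from the robot, up to 0.3 rad askew), z up. Base plate 12 mm thick, from x -50 to +150 mm and y -135 to +135 mm. The turnbuckle runs along y at x = 0, the jaws face each other at x = 110 mm.
- bed (a point): centre of the round dark spot, 60 mm in diameter, on top of the clamp's base plate midway between the jaws (clamp x = 110 mm, y = 0, 12 mm above the bench); axes as the clamp's.
- sleeve_mid (a point): middle of the turnbuckle's sleeve, on its axis (clamp x = 0, y = 0, 130 mm above the bench, nothing above it); axes as the clamp's, not turning. The sleeve is a plain steel hexagonal bar, 100 mm long, 30 mm across flats, turning in place about clamp y. Fingers hold opposite flats and swing about this axis with it, leaning away from and then towards the jaws, in several strokes.
- sleeve (a joint): angle of the sleeve, 0 (jaws open) to 3.7 rad; growing turns its top towards the jaws (clamp +x) and draws in each jaw by 6 mm per rad. At 0 two flats face clamp +x and -x, to be held by fingers pointing straight down; they turn with it, and flats recur every pi/3. Starts at 0.3 to 0.85, stays where left, resists with 0.25 N m. Pads meet a centred branch at 1.83 rad.
- post_left (a point): top centre of the grey post at the +y end of the turnbuckle, 148 mm above the bench, 34 mm deep in x and 20 mm wide in y. It rides on the base with its jaw: y = 104 mm in the clamp's frame with the sleeve at 0, less 6 mm per rad. The -y end mirrors it. A 14 mm threaded rod joins post and sleeve; a level arm, 40 to 70 mm above the bench, runs from the post along +x to the jaw.
- face_left (a point): middle of the rubber face of the +y jaw's pad, 55 mm above the bench at clamp x = 110 mm; the face is flat, 50 mm wide (along x) and 44 mm high (33 to 77 mm above the bench). At y = 36 mm in the clamp's frame with the sleeve at 0, less 6 mm per rad while the pad is free. The -y jaw mirrors it.
- pad_left (a joint): how far the pad of the jaw on the clamp's +y side is pushed back into its jaw by what it presses on, in m: 0 free, 0.011 bottomed. Its spring gives 1 N per mm plus 1.2 N. The open gap between pad and jaw plate shrinks from 20 mm to 9 mm.
- pad_right (a joint): the same for the jaw on the clamp's -y side.
Mind the look-alikes: they are no part of the job. Leave any blue or red look-alike of the branch alone.

How it is judged (in metres and radians):
On the way:
1. the branch stands upright and let go on the spot between the jaws, before the pads press on it (horizontal distance between branch and bed below 0.015 m and z of branch in the frame of bed below 0.004 m and angle between branch's own z axis and vertical below 0.1 rad and contact force between the fingers and branch below 0.1 N and value of joint each of pad_left, pad_right below 0.0015 m), for 0.2 s.
At the end, for the whole second after the job is handed in: the branch stands upright (within 0.1 rad) on the base plate (within 4 mm), its axis within 18 mm of the middle of the spot; each pad is pushed in by 2 to 9 mm; branch and sleeve are at rest (horizontal distance between branch and bed below 0.018 m and z of branch in the frame of bed below 0.004 m and angle between branch's own z axis and vertical below 0.1 rad and value of joint pad_left between 0.002 and 0.009 m and value of joint pad_right between 0.002 and 0.009 m and linear speed of branch below 0.02 m/s and velocity of joint sleeve between -0.05 and 0.05 rad/s); the robot touches nothing.
It fails at once if the wood slice or the jar is pushed more than 20 mm or tipped over (distance of any of slice, jar from where it was at the start of the episode above 0.02 m or angle between any of jar, slice's own z axis and vertical above 0.4 rad).
It fails at once if the branch is dropped onto the clamp's base plate (faster than 0.4 m/s within 25 mm of it) (horizontal distance between branch and bed below 0.04 m and z of branch in the frame of bed below 0.025 m and linear speed of branch above 0.4 m/s).
It also fails if it takes over 64 s, if anything falls off the work surface, if the arm or the gripper's body presses on something with over 40 N, if the wrist force passes 120 N, or if a joint passes its speed limit or range.

### The arm

A 7-joint arm with a two-finger parallel gripper is mounted at the origin on the work surface. World frame = base frame: x ahead of the robot, y to its left, z up, the work surface at z = 0. Lengths are in mm, angles in rad, forces in N, time in s.
With the tool pointing down it reaches from about 400 to 875 mm from the base axis. Payload 4.4 kg.
Tool frame: the origin (TCP) lies on the centre line of the jaws, within the pads' length; the fingertips stand ctrl.nose_length ahead of it and the grasp point (between the pads) lies 6 mm ahead of it (ctrl.nose_length is the distance from the TCP to the fingertips, in mm); z points along the fingers, y is the direction in which the jaws open and shut (so a half turn about z gives the same grasp; the last joint's range is limited). The gripper opens to 85 mm and grips with 20 to 120 N. Pads are 22 mm wide; open, the fingers measure 114 mm over their backs; the gripper's body (76 mm by 85 mm) begins 54 mm behind the grasp point. The pads swing forward as they close: fully open they stand 13 mm farther back than shut.
Start: joints at [-1.388, 0.628, 0.038, 1.517, -0.027, 0.996, -0.02], TCP at [160.032, 630.006, 256.313] pointing down, gripper open.
Joint ranges: [-3.06, 3.06], [-0.37, 2.12], [-1.25, 1.32], [0.18, 2.47], [-1.1, 4.24], [0.23, 1.98], [-2.94, 2.94]. Speed limits (rad/s): [2.57, 2.57, 3.14, 3.14, 3.14, 3.14, 3.14].

### API

Orientations are given as [roll, pitch, yaw] about the fixed x, y, z axes, in that order (R = Rz(yaw) Ry(pitch) Rx(roll)).
In Python, from cell import ctrl, vision gives the robot as it stands. The module is installed in compiled form; this text tells all that it offers.
- The arm moves only by the shell command python3 -m inch 'ROWS'. ROWS is a JSON object of lists of equal length, an entry for each row: "travel": the shift along the tool's x, y, z in cm, a list of three; "twist": the turn about the tool's z in degrees; "fingers": the finger opening in cm, from 0 to 8.54. A call has exactly 10 rows; each row is the pose to reach, as a shift and turn from the pose commanded when the call began, along the tool's axes at that moment; what a row does not reach only later rows make up. A row lasts 1/12 s, in which the tool goes at most 41.7 mm and 7.16 degrees, less where a joint would pass 70% of its speed; a pose out of reach is approached as far as the arm can. A call with a gripper value outside its range is refused whole. The fingers move at their own pace and stop on an object; the grip force is fixed at half the most. Time passes only in rows, so rows that repeat a pose let the fingers close, or fill a call up. It gives the time, the measured TCP pose, the force and the opening at its end, in the units of the state.
- ctrl.read_state(): the state, without advancing time (a new reading comes with each control period).
- vision.get_image(name): name is "scene" or "top" or "wrist"; returns a dict with "frame" (400x640x3 uint8, red, green, blue), "fx", "fy", "cx", "cy" (pixels), "position" and "orientation" of the camera in the world. Camera axes: x right, y down, z forward; pixel columns grow to the right and rows downward; lengths in mm; the calibration is good to about 2 mm. A picture is of the moment at which its call begins. There is no depth.
- ctrl.finish_job(): hands the job in, once; it reports no verdict.
The state is a dict: "clock": time; "qpos": joint angles; "qd": joint speeds; "tau": joint torques, N m; "eef_pos": TCP position; "tool_rot": TCP orientation; "force": force on the tool from outside, world axes, zero at the start; "torque": the same for the moment, N m; "width": finger opening in mm.
Only numpy, scipy, OpenCV 4.12 (cv2) and the standard library are available. Lean on these libraries where they do the work, as an engineer would, in place of code of your own. Each camera call takes 0.05 s, during which the arm holds its last target.

## Working session

There is one attempt and no reset: what is moved stays moved. The work goes in short steps, Python scripts to look and compute and a shell command to move; the robot and the scene stay as the last step left them, time stands still between calls to the robot, and variables do not carry over. Pictures are saved under pics/ and viewed, and the job is handed in when it is done.

```bash
mkdir -p pics; ls
python3 - <<'E'
from cell import ctrl, vision
import cv2
print(ctrl.read_state(), ctrl.nose_length)
for n in ["scene","top","wrist"]:
    d=vision.get_image(n)
    cv2.imwrite(f"pics/{n}0.png",d["frame"][:,:,::-1])
    print(n,{k:v for k,v in d.items() if k!="frame"})
E
```

```text
pics
{'clock': 0.0, 'qpos': array([-1.38779975,  0.62932728,  0.0384408 ,  1.51838286, -0.02697893,
        0.99628249, -0.0199831 ]), 'qd': array([-4.10493368e-05, -3.11950305e-04,  6.49238557e-04,  3.04238475e-04,
       -1.25108041e-03, -1.11542073e-03,  8.06017345e-04]), 'tau': array([-3.28224305e-04, -5.63422430e+01,  1.22615933e+00, -1.93436390e+01,
        1.10217198e-02,  1.08467790e-02, -3.36846838e-06]), 'eef_pos': array([159.88844956, 629.43096826, 255.39648598]), 'tool_rot': array([-3.13971112e+00,  4.10610115e-05,  2.89282508e+00]), 'force': array([0.85765683, 0.00985297, 0.71245139]), 'torque': array([ 0.01336142, -0.07283234, -0.01536067]), 'width': 85.56007833953869} 25.0
scene {'fx': 432.85479354184565, 'fy': 432.85479354184565, 'cx': 319.5745718310084, 'cy': 202.4362750146125, 'position': array([1237.27888935,  194.5621234 ,  675.08389836]), 'orientation': array([-2.22570806, -0.00223944,  1.92475238])}
top {'fx': 505.1615901249099, 'fy': 505.1615901249099, 'cx': 327.1520111332436, 'cy': 190.72394815502543, 'position': array([ 408.32985123,  -84.32103909, 1220.66265635]), 'orientation': array([-3.01605166e+00, -1.23058967e-03, -1.55073525e+00])}
wrist {'fx': 302.09294006679477, 'fy': 302.09294006679477, 'cx': 317.32422656567894, 'cy': 198.43628996488835, 'position': array([ 95.51640419, 646.16534863, 372.73402956]), 'orientation': array([2.87782063e+00, 1.87329359e-03, 1.32294135e+00])}
```

View pics/scene0.png

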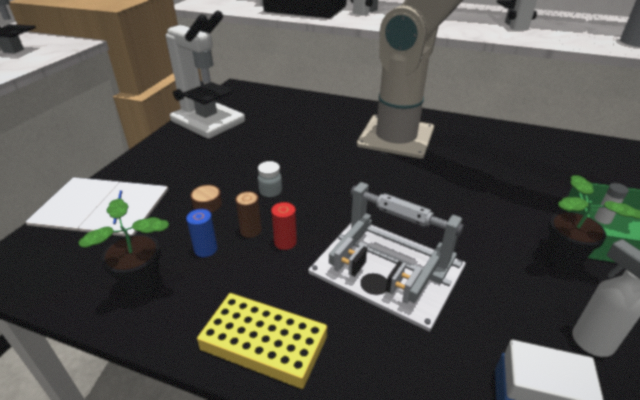

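View pics/top0.png

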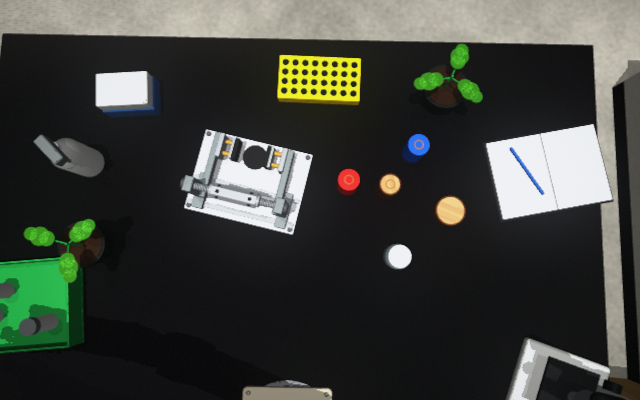

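In the top view the things that could be taken for the branch are: the dark-bark cylinder with a pale end (390,184), the red look-alike (348,180), the blue look-alike (418,145), the wide slice (450,210) and the jar (398,257). By the description I choose (390,184), which is (248,213) in the scene view. Next I check it in a close crop and measure.

```bash
cat > h.py <<'E'
import numpy as np, cv2
from scipy.spatial.transform import Rotation as R
from cell import ctrl, vision
def ray(d,u,v):
    r=R.from_euler('xyz',d['orientation']).apply([(u-d['cx'])/d['fx'],(v-d['cy'])/d['fy'],1.])
    return np.array(d['position']),r
def onz(d,u,v,z):
    p,r=ray(d,u,v); return p+r*(z-p[2])/r[2]
def proj(d,P):
    c=R.from_euler('xyz',d['orientation']).inv().apply(np.array(P,float)-d['position'])
    return np.array([d['fx']*c[0]/c[2]+d['cx'],d['fy']*c[1]/c[2]+d['cy']])
def tri(obs):
    A=np.zeros((3,3));b=np.zeros(3)
    for d,u,v in obs:
        p,r=ray(d,u,v); r=r/np.linalg.norm(r); M=np.eye(3)-np.outer(r,r); A+=M;b+=M@p
    return np.linalg.solve(A,b)
def crop(f,x0,y0,x1,y1,s,name):
    cv2.imwrite(name,cv2.resize(f[y0:y1,x0:x1,::-1],None,fx=s,fy=s,interpolation=cv2.INTER_CUBIC))
def blobs(f,lo,hi,amin):
    m=cv2.inRange(cv2.cvtColor(f,cv2.COLOR_RGB2HSV),lo,hi)
    n,l,s,c=cv2.connectedComponentsWithStats(m)
    return [(s[i].tolist(),c[i]) for i in range(1,n) if s[i,4]>=amin],l
E
python3 - <<'E'
from h import *
d=vision.get_image("top"); f=d['frame']
crop(f,170,115,330,245,5,'pics/clamp_top.png')
crop(f,330,120,480,280,3,'pics/br_top.png')
s=vision.get_image("scene"); crop(s['frame'],300,170,480,330,4,'pics/clamp_scene.png')
crop(s['frame'],180,150,310,270,4,'pics/br_scene.png')
b,_=blobs(f,(8,60,110),(25,255,255),60)
for st,c in b: print(st,c,onz(d,*c,95),onz(d,*c,35))
E
```

```text
[380, 174, 21, 21, 338] [389.68343195 183.89940828] [ 568.71264173 -223.22413387   95.        ] [ 577.26135513 -230.62793788   35.        ]
[436, 196, 29, 29, 659] [450.1107739  210.18361153] [ 512.10613526 -358.5917403    95.        ] [ 517.63761222 -373.21089994   35.        ]
```

View pics/clamp_top.png

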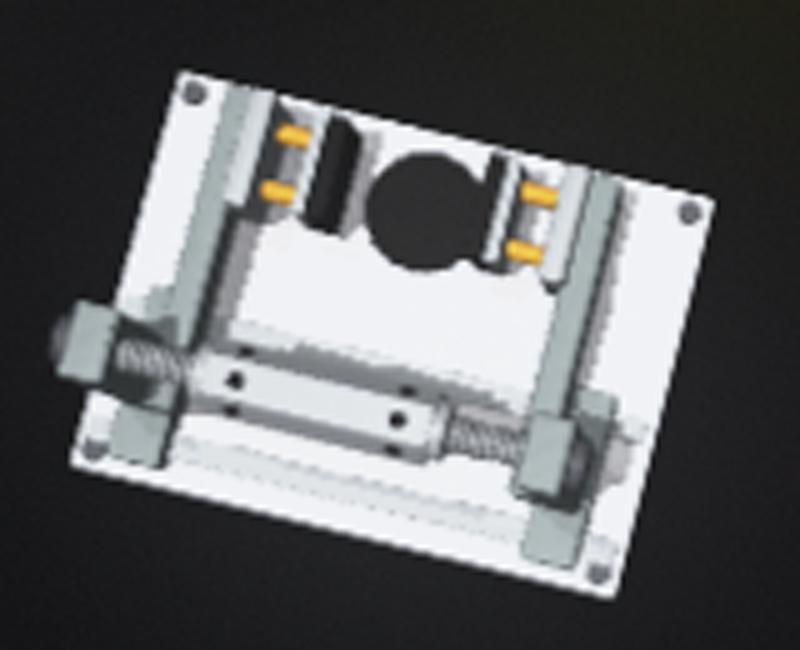

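View pics/br_scene.png

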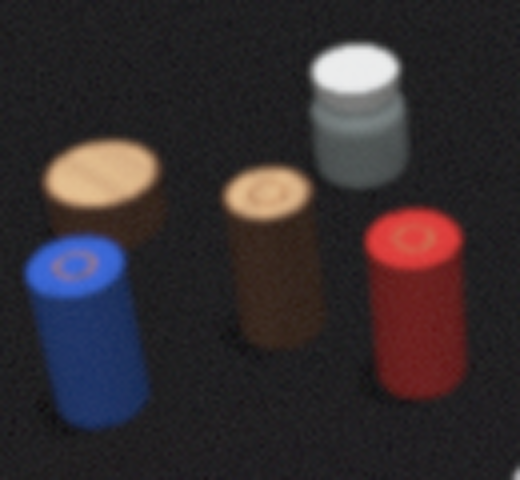

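View pics/clamp_scene.png

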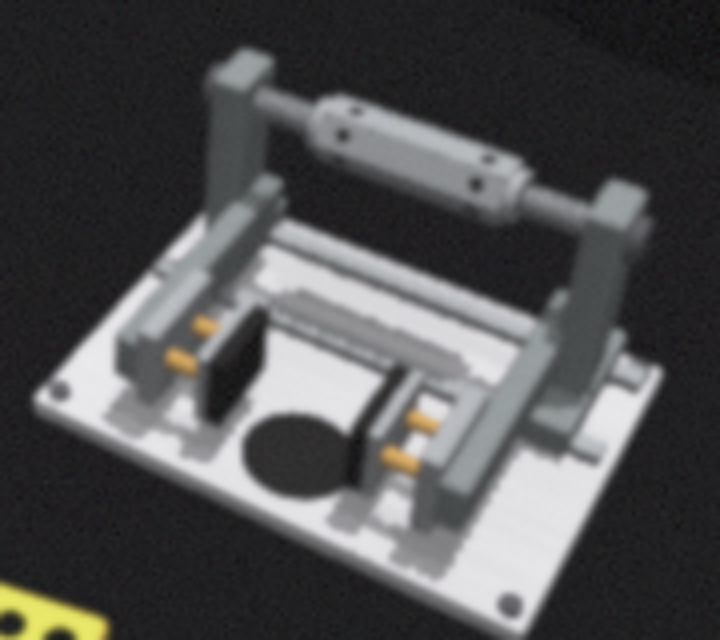

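Run:
```python
from h import *
d=vision.get_image("top"); s=vision.get_image("scene"); f=d['frame']
pix=np.array([[180,70],[715,200],[615,600],[70,465]])/5+[170,115]-0.4
W=np.array([onz(d,*p,12)[:2] for p in pix]); L=np.array([[150,135],[150,-135],[-50,-135],[-50,135.]])
wc=W.mean(0);lc=L.mean(0);H=(L-lc).T@(W-wc)
yaw=np.arctan2(H[0,1]-H[1,0],H[0,0]+H[1,1]);Rm=np.array([[np.cos(yaw),-np.sin(yaw)],[np.sin(yaw),np.cos(yaw)]])
o=wc-Rm@lc
print('yaw',yaw,'origin',o,'bed',o+Rm@[110,0],'resid',(W-(L@Rm.T+o)).round(1).tolist())
# spot: dark blob approx centre
spot=np.array([425,210])/5+[170,115]-.4; print('spot top',onz(d,*spot,12))
sp=np.array([301,454])/4+[300,170]-.4; print('spot scene',onz(s,*sp,12))
# branch / others
print('branch scene',onz(s,*(np.array([269,193])/4+[180,150]-.4),95))
for nm,px,z in [('red',(348,180),95),('blue',(418.5,145),95),('slice',(450.1,210.2),35),('jar',(398,257),75)]: print(nm,onz(d,*px,z))
b,_=blobs(s['frame'],(8,60,110),(25,255,255),60)
for st,c in b: print(st,c,onz(s,*c,95),onz(s,*c,35))
# sleeve vertex lines, jaws
def w2c(p): return Rm.T@(np.array(p[:2])-o)
for nm,px,z in [('postL',(88,345),148),('postR',(545,455),148)]:
    q=np.array(px)/5+[170,115]-.4; print(nm,w2c(onz(d,*q,z)))
```

```text
yaw -0.2201413164904374 origin [532.13468564 118.63873765] bed [639.48001166  94.6183092 ] resid [[0.2, 0.3], [-0.3, 0.3], [-0.1, -0.3], [0.3, -0.3]]
spot top [640.92898397  95.33342623  12.        ]
spot scene [639.29529559  94.49225031  12.        ]
branch scene [ 569.21560941 -223.778876     95.        ]
red [ 575.68085415 -129.31111074   95.        ]
blue [ 659.29879873 -288.2984911    95.        ]
slice [ 517.59837211 -373.18512187   35.        ]
jar [ 405.92750606 -245.15269956   75.        ]
[10, 0, 138, 13, 1110] [84.6018018   4.11621622] [ -683.7295779  -1873.41885501    95.        ] [ -882.42584987 -2087.31698088    35.        ]
[113, 73, 62, 29, 520] [147.54230769  90.03076923] [ 153.47324482 -812.88004269   95.        ] [  41.37163528 -917.08312458   35.        ]
[191, 185, 28, 17, 379] [204.79155673 193.10817942] [ 586.51377824 -321.25868394   95.        ] [ 519.20298617 -374.61173947   35.        ]
[236, 192, 22, 13, 229] [246.38427948 197.99126638] [ 570.04528703 -224.50371831   95.        ] [ 501.03110433 -267.8490871    35.        ]
[197, 327, 130, 61, 1229] [261.91619203 362.01139138] [923.46381512 -11.36370395  95.        ] [891.00488201 -32.66329471  35.        ]
postL [ -1.15266968 100.82847107]
postR [  -0.38729606 -101.23766702]
```

```bash
cat >> h.py <<'E'
def plan(target,tooly=None):
    """shift (cm) in tool axes and twist (deg) from the present pose; tooly = world angle of tool y (deg)"""
    st=ctrl.read_state(); Rt=R.from_euler('xyz',st['tool_rot'])
    t=Rt.inv().apply(np.array(target)-st['eef_pos'])/10
    ty=Rt.apply([0,1,0]); a=np.degrees(np.arctan2(ty[1],ty[0]))
    print('t',round(st['clock'],2),'pos',st['eef_pos'].round(1),'tooly',round(a,2),'w',round(st['width'],1),'F',st['force'].round(1))
    print('travel',t.round(2),'twist',None if tooly is None else round((a-tooly+180)%360-180,2))
E
python3 -c "
from h import *
plan([430,340,256],-12.6); plan([569,-40,256])"
```

```text
t 0.35 pos [160.  629.9 256.1] tooly 75.74 w 85.2 F [ 0.8 -0.3 -0.1]
travel [-3.331e+01 -2.145e+01  2.000e-02] twist 88.34
t 0.35 pos [160.  629.9 256.1] tooly 75.74 w 85.2 F [ 0.8 -0.3 -0.1]
travel [-5.614e+01 -5.485e+01  3.000e-02] twist None
```

```bash
python3 -m inch '{"travel":[[-3.3,-2.1,0],[-6.7,-4.3,0],[-10,-6.4,0],[-13.3,-8.6,0],[-16.7,-10.7,0],[-20,-12.9,0],[-23.3,-15,0],[-26.6,-17.2,0],[-30,-19.3,0],[-33.3,-21.4,0]],"twist":[4.5,9,13.5,18,22.5,27,31.5,36,40.5,45],"fingers":[8.5,8.5,8.5,8.5,8.5,8.5,8.5,8.5,8.5,8.5]}'; python3 -c "
from h import *
plan([569,-40,256],-12.6)"
```

```text
clock: 1.18
eef_pos: [431.2, 339.0, 256.6]
tool_rot: [3.141, -0.0, 2.104]
force: [1.2, 0.4, 1.1]
width: 85.0
t 1.18 pos [431.2 339.  256.6] tooly 30.53 w 85.0 F [1.2 0.4 1.1]
travel [-39.65  -7.39   0.05] twist 43.13
```

```bash
python3 -m inch '{"travel":[[-4,-0.7,0],[-8,-1.5,0],[-12,-2.2,0],[-16,-3,0],[-20,-3.7,0],[-24,-4.4,0],[-28,-5.2,0],[-32,-5.9,0],[-36,-6.7,0],[-39.6,-7.4,0]],"twist":[4.3,8.6,12.9,17.3,21.6,25.9,30.2,34.5,38.8,43.1],"fingers":[8.5,8.5,8.5,8.5,8.5,8.5,8.5,8.5,8.5,8.5]}'; python3 -c "
from h import *
plan([569,-223.7,200],-12.6)"
```

```text
clock: 2.02
eef_pos: [569.5, -40.3, 256.6]
tool_rot: [3.141, 0.0, 1.351]
force: [1.2, 0.3, -0.2]
width: 85.3
t 2.02 pos [569.5 -40.3 256.6] tooly -12.62 w 85.3 F [ 1.2  0.3 -0.2]
travel [-17.91   3.96   5.67] twist -0.02
```

```bash
python3 -m inch '{"travel":[[-3,0.7,0.9],[-6,1.3,1.9],[-9,2,2.8],[-12,2.6,3.8],[-15,3.3,4.7],[-17.9,3.96,5.6],[-17.9,3.96,5.6],[-17.9,3.96,5.6],[-17.9,3.96,5.6],[-17.9,3.96,5.6]],"twist":[0,0,0,0,0,0,0,0,0,0],"fingers":[8.5,8.5,8.5,8.5,8.5,8.5,8.5,8.5,8.5,8.5]}'; python3 -c "
from h import *
w=vision.get_image('wrist'); cv2.imwrite('pics/w1.png',w['frame'][:,:,::-1])
b,_=blobs(w['frame'],(8,60,110),(25,255,255),200)
for st,c in b: print(st,c,onz(w,*c,95))
plan([569,-223.7,76],-12.6)"
```

```text
clock: 2.85
eef_pos: [569.8, -219.2, 200.4]
tool_rot: [3.141, -0.001, 1.357]
force: [0.4, -0.4, -0.1]
width: 84.8
[285, 68, 32, 34, 379] [300.76253298  84.22427441] [ 576.68060493 -130.67459421   95.        ]
[286, 181, 64, 61, 3012] [317.15770252 210.83997344] [ 568.37898092 -222.91909144   95.        ]
[268, 287, 66, 47, 1055] [299.67867299 305.59810427] [ 536.2393567  -301.76285162   95.        ]
t 2.9 pos [ 569.9 -219.1  200.5] tooly -12.21 w 85.0 F [-0.5 -0.3  0.6]
travel [-0.48  0.   12.45] twist 0.39
```

View pics/w1.png

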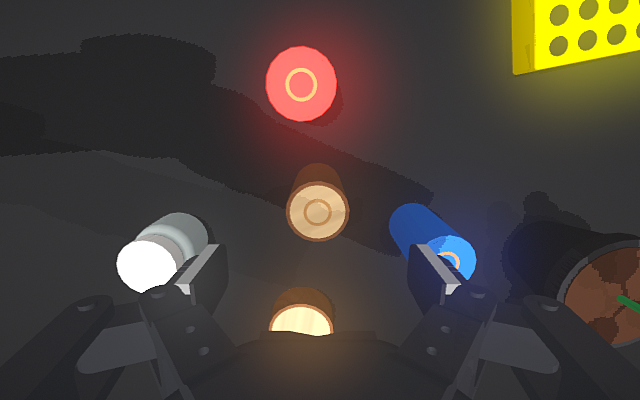

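The wrist view shows the branch top at (317,211) between the red (300,84) and blue (450,258) cylinders. That matches the choice made from the top view. The tool sits about 4 mm off the command, so I check the joints.

```bash
python3 -c "
from h import *
s=ctrl.read_state();print(s['qpos'].round(3),s['qd'].round(3))
plan([568.9,-223.4,80],-12.6)"
```

```text
[ 0.065  0.671  0.423  1.698 -0.349  0.848  0.427] [-0.005 -0.002  0.003  0.002  0.     0.001  0.   ]
t 2.9 pos [ 569.9 -219.1  200.5] tooly -12.21 w 85.0 F [-0.5 -0.3  0.6]
travel [-4.600e-01 -1.000e-02  1.205e+01] twist 0.39
```

```bash
python3 -m inch '{"travel":[[-0.2,0,1],[-0.4,0,2.5],[-0.4,0,4],[-0.4,0,5.5],[-0.4,0,6.5],[-0.4,0,6.5],[-0.4,0,6.5],[-0.4,0,6.5],[-0.4,0,6.5],[-0.4,0,6.5]],"twist":[0.4,0.4,0.4,0.4,0.4,0.4,0.4,0.4,0.4,0.4],"fingers":[8.5,8.5,8.5,8.5,8.5,8.5,8.5,8.5,8.5,8.5]}'; python3 -c "
from h import *
s=ctrl.read_state();print(s['qpos'].round(3),s['qd'].round(3))
plan([568.9,-223.4,80],-12.6)"
```

```text
clock: 3.73
eef_pos: [569.0, -225.1, 136.2]
tool_rot: [3.14, 0.0, 1.348]
force: [0.4, 0.2, -0.1]
width: 84.8
[ 0.101  0.754  0.38   1.743 -0.396  0.72   0.466] [ 0.001  0.002 -0.002  0.002 -0.    -0.002 -0.001]
t 3.73 pos [ 569.  -225.1  136.2] tooly -12.75 w 84.8 F [ 0.4  0.2 -0.1]
travel [ 0.16 -0.05  5.62] twist -0.15
```

```bash
python3 -m inch '{"travel":[[0.1,0,1],[0.1,0,2.5],[0.1,0,4],[0.1,0,5.2],[0.1,0,5.6],[0.1,0,5.6],[0.1,0,5.6],[0.1,0,5.6],[0.1,0,5.6],[0.1,0,5.6]],"twist":[0,0,0,0,0,0,0,0,0,0],"fingers":[8.5,8.5,8.5,8.5,8.5,8.5,6,5,4.6,4.6]}'; python3 -m inch '{"travel":[[0,0,0],[0,0,0],[0,0,0],[0,0,0],[0,0,0],[0,0,0],[0,0,-0.5],[0,0,-1],[0,0,-2],[0,0,-3]],"twist":[0,0,0,0,0,0,0,0,0,0],"fingers":[4,4,4,4,4,4,4,4,4,4]}';  python3 -c "
from h import *
plan([568.9,-223.4,280],-12.6)"
```

```text
clock: 4.57
eef_pos: [569.2, -224.1, 80.3]
tool_rot: [3.14, 0.0, 1.348]
force: [-0.4, -0.1, 4.0]
width: 49.0
clock: 5.4
eef_pos: [568.3, -223.7, 109.8]
tool_rot: [-3.141, -0.0, 1.348]
force: [0.9, 0.2, -1.9]
width: 48.8
t 5.4 pos [ 568.3 -223.7  109.8] tooly -12.76 w 48.8 F [ 0.9  0.2 -1.9]
travel [  0.04   0.03 -17.02] twist -0.16
```

```bash
python3 -c "
from h import *
plan([639.6,94.7,235],-12.61)"
```

```text
t 5.4 pos [ 568.3 -223.7  109.8] tooly -12.76 w 48.8 F [ 0.9  0.2 -1.9]
travel [ 32.63  -0.09 -12.52] twist -0.15
```

```bash
python3 -m inch '{"travel":[[0,0,-2],[0.3,0,-5],[1.5,0,-8.5],[4,0,-11.5],[7,0,-12.5],[10.5,0,-12.5],[14,0,-12.5],[17.5,0,-12.5],[20.5,0,-12.5],[22,0,-12.5]],"twist":[0,0,0,0,0,0,0,0,0,0],"fingers":[4,4,4,4,4,4,4,4,4,4]}'; python3 -m inch '{"travel":[[1.5,0,0],[4,0,0],[6.5,0,0],[8.5,0,0],[10,0,0],[10.6,0,0],[10.6,0,0],[10.6,0,0],[10.6,0,0],[10.6,0,0]],"twist":[-0.1,-0.1,-0.1,-0.1,-0.1,-0.1,-0.1,-0.1,-0.1,-0.1],"fingers":[4,4,4,4,4,4,4,4,4,4]}';  python3 -c "
from h import *
plan([639.6,94.7,92.5],-12.61)
s=vision.get_image('scene'); crop(s['frame'],260,60,500,330,2.2,'pics/s2.png')"
```

```text
clock: 6.23
eef_pos: [618.0, -3.2, 234.9]
tool_rot: [3.142, -0.004, 1.354]
force: [0.6, 0.9, -1.7]
width: 49.1
clock: 7.07
eef_pos: [640.5, 91.9, 234.5]
tool_rot: [3.141, 0.001, 1.347]
force: [-0.2, 0.1, -2.3]
width: 48.7
t 7.07 pos [640.5  91.9 234.5] tooly -12.81 w 48.7 F [-0.2  0.1 -2.3]
travel [ 0.27 -0.16 14.2 ] twist -0.2
```

View pics/s2.png

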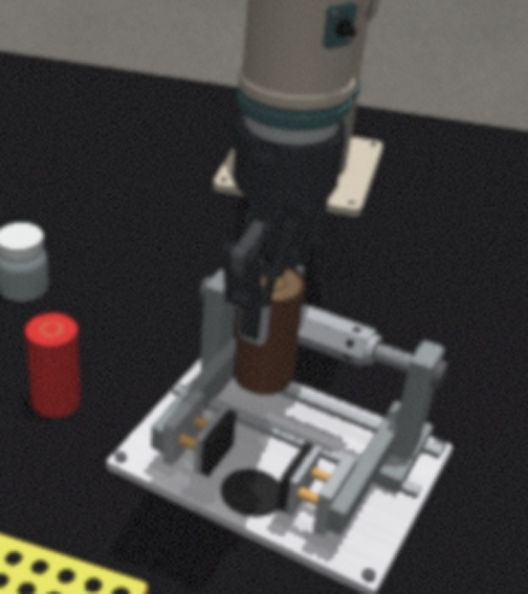

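The branch hangs straight in the fingers above the clamp, with its lower end near crop pixel (265,380). I lower it, correcting as I go.

```bash
python3 -m inch '{"travel":[[0.1,-0.1,1],[0.2,-0.15,3],[0.2,-0.15,5],[0.2,-0.15,7.5],[0.2,-0.15,9.5],[0.2,-0.15,11],[0.2,-0.15,11.5],[0.2,-0.15,11.5],[0.2,-0.15,11.5],[0.2,-0.15,11.5]],"twist":[-0.1,-0.1,-0.1,-0.1,-0.1,-0.1,-0.1,-0.1,-0.1,-0.1],"fingers":[4,4,4,4,4,4,4,4,4,4]}';  python3 -c "
from h import *
plan([639.6,94.7,92.5],-12.61)"
```

```text
clock: 7.95
eef_pos: [640.5, 96.2, 120.4]
tool_rot: [3.14, -0.001, 1.351]
force: [-0.5, 0.6, -1.4]
width: 49.1
t 7.95 pos [640.5  96.2 120.4] tooly -12.57 w 49.1 F [-0.5  0.6 -1.4]
travel [-0.17 -0.06  2.79] twist 0.04
```

```bash
python3 -m inch '{"travel":[[-0.1,-0.05,0.5],[-0.1,-0.05,1],[-0.1,-0.05,1.5],[-0.1,-0.05,2],[-0.1,-0.05,2.3],[-0.1,-0.05,2.5],[-0.1,-0.05,2.6],[-0.1,-0.05,2.65],[-0.1,-0.05,2.7],[-0.1,-0.05,2.7]],"twist":[0,0,0,0,0,0,0,0,0,0],"fingers":[4,4,4,4,4,4,4,4,4,4]}';  python3 -c "
from h import *
plan([639.6,94.7,92.3],-12.61)"
```

```text
clock: 8.78
eef_pos: [639.1, 95.5, 92.5]
tool_rot: [3.141, -0.0, 1.352]
force: [-0.2, 0.3, -1.8]
width: 48.8
t 8.78 pos [639.1  95.5  92.5] tooly -12.56 w 48.8 F [-0.2  0.3 -1.8]
travel [-0.07  0.07  0.02] twist 0.05
```

```bash
python3 -m inch '{"travel":[[0,0,0.02],[0,0,0.04],[0,0,0.06],[0,0,0.08],[0,0,0.1],[0,0,0.1],[0,0,0.1],[0,0,0.1],[0,0,0.1],[0,0,0.1]],"twist":[0,0,0,0,0,0,0,0,0,0],"fingers":[4,4,4,4,4,4,4,4,4,4]}'
```

```text
clock: 9.62
eef_pos: [639.1, 95.6, 92.4]
tool_rot: [3.141, -0.001, 1.352]
force: [-3.1, 0.8, 6.6]
width: 48.8
```

It has touched down (force +6.6 N). Now I open and rise.

```bash
python3 -m inch '{"travel":[[0,0,-0.05],[0,0,-0.05],[0,0,-0.05],[0,0,-0.05],[0,0,-0.05],[0,0,-0.05],[0,0,-0.05],[0,0,-0.05],[0,0,-0.05],[0,0,-0.05]],"twist":[0,0,0,0,0,0,0,0,0,0],"fingers":[5,5.2,5.6,6,6.4,6.8,7.2,7.6,8,8]}'; python3 -m inch '{"travel":[[0,0,-0.05],[0,0,-0.05],[0,0,-0.5],[0,0,-1.5],[0,0,-3],[0,0,-5],[0,0,-7],[0,0,-9],[0,0,-11],[0,0,-13]],"twist":[0,0,0,0,0,0,0,0,0,0],"fingers":[8,8,8,8,8,8,8,8,8,8]}';  python3 -c "
from h import *
c=np.array([532.13,118.64]);
plan([*c,231.],-12.61)
s=vision.get_image('scene'); crop(s['frame'],260,100,500,330,2.2,'pics/s3.png')
w=vision.get_image('wrist'); cv2.imwrite('pics/w3.png',w['frame'][:,:,::-1])"
```

```text
clock: 10.45
eef_pos: [638.9, 95.5, 91.8]
tool_rot: [-3.142, 0.0, 1.352]
force: [-0.1, -0.8, -0.2]
width: 80.3
clock: 11.28
eef_pos: [639.0, 95.4, 223.9]
tool_rot: [3.141, -0.0, 1.351]
force: [-1.2, -1.1, 0.3]
width: 79.9
t 11.28 pos [639.   95.4 223.9] tooly -12.57 w 79.9 F [-1.2 -1.1  0.3]
travel [ -0.06 -10.93  -0.72] twist 0.04
```

View pics/s3.png

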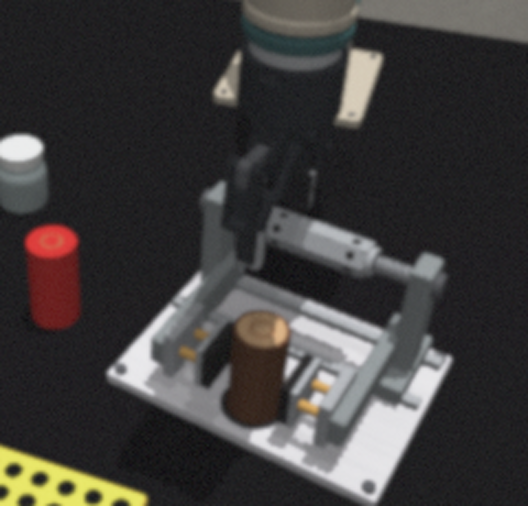

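View pics/w3.png

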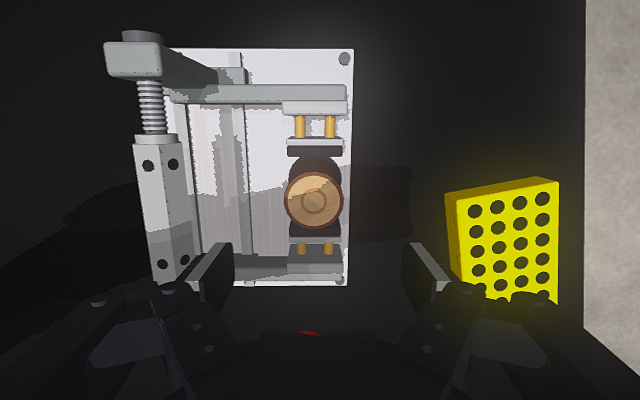

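The branch stands upright on the spot: its top is at crop pixel (262,325) in the scene view, and the pads stand clear on both sides. The commanded tilt cannot change, so I plan to turn the sleeve by pressing a fingertip down on its +x side. First I look at the flats.

```bash
python3 -m inch '{"travel":[[0,-2,-0.3],[0,-5,-0.7],[0,-8,-0.7],[0,-10.5,-0.7],[-0.1,-11.9,-0.7],[-0.1,-11.9,-0.7],[-0.1,-11.9,-0.7],[-0.1,-11.9,-0.7],[-0.1,-11.9,-0.7],[-0.1,-11.9,-0.7]],"twist":[0,0,0,0,0,0,0,0,0,0],"fingers":[8,7,6,5,5,5,5,5,5,5]}';  python3 - <<'E'
from h import *
plan([532.13,118.64,231.],-12.61)
w=vision.get_image('wrist'); crop(w['frame'],200,0,460,270,2.2,'pics/w4.png')
yaw=-.2201;c=np.array([532.13,118.64])
def c2w(x,y,z): return [c[0]+x*np.cos(yaw)-y*np.sin(yaw),c[1]+x*np.sin(yaw)+y*np.cos(yaw),z]
print('ends of vertices at y=+50, for th: pixels in crop')
for th in (.3,.45,.6,.75,.9):
  o=[]
  for k in (-2,-1,0,1):
    a=th+k*np.pi/3
    p=proj(w,c2w(17.32*np.sin(a),50,130+17.32*np.cos(a))); o.append(((p-[200,0])*2.2).round().tolist())
  print(th,o)
E
```

```text
clock: 12.22
eef_pos: [523.5, 119.9, 228.7]
tool_rot: [3.141, 0.0, 1.351]
force: [-0.5, 0.6, 0.4]
width: 49.6
t 12.22 pos [523.5 119.9 228.7] tooly -12.6 w 49.6 F [-0.5  0.6  0.4]
travel [ 0.06  0.87 -0.23] twist 0.01
ends of vertices at y=+50, for th: pixels in crop
0.3 [[234.0, 306.0], [250.0, 310.0], [306.0, 311.0], [341.0, 308.0]]
0.45 [[233.0, 307.0], [256.0, 310.0], [314.0, 311.0], [341.0, 307.0]]
0.6 [[233.0, 307.0], [264.0, 311.0], [322.0, 311.0], [340.0, 307.0]]
0.75 [[234.0, 308.0], [272.0, 311.0], [328.0, 310.0], [338.0, 306.0]]
0.9 [[236.0, 308.0], [281.0, 311.0], [333.0, 310.0], [335.0, 306.0]]
```

View pics/w4.png

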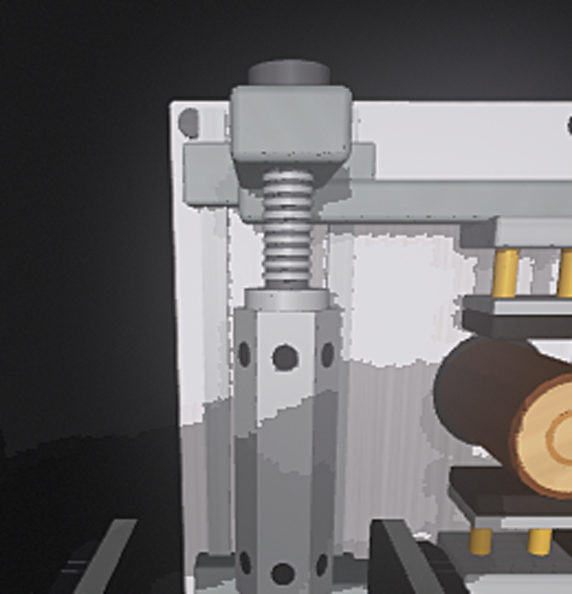

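Sleeve edges at crop columns 235, 256, 315 and 343 match th ≈ 0.45 rad. So the top flat's +x edge is the place to press. I go just above it to feel for the height.

```bash
python3 -m inch '{"travel":[[0,-0.6,1],[0,-1.17,2],[0,-1.17,3.5],[0,-1.17,4.5],[0,-1.17,5],[0,-1.17,5.1],[0,-1.17,5.2],[0,-1.17,5.3],[0,-1.17,5.3],[0,-1.17,5.3]],"twist":[0,0,0,0,0,0,0,0,0,0],"fingers":[5,5,5,5,5,5,5,5,5,5]}';  python3 - <<'E'
from h import *
plan([532.13,118.64,231.],-12.61)
s=vision.get_image('scene'); crop(s['frame'],340,120,480,260,4,'pics/s5.png')
E
```

```text
clock: 13.1
eef_pos: [511.4, 123.0, 176.2]
tool_rot: [3.141, -0.0, 1.352]
force: [-0.3, 0.4, 0.1]
width: 50.1
t 13.1 pos [511.4 123.  176.2] tooly -12.56 w 50.1 F [-0.3  0.4  0.1]
travel [ 0.03  2.12 -5.48] twist 0.05
```

View pics/s5.png

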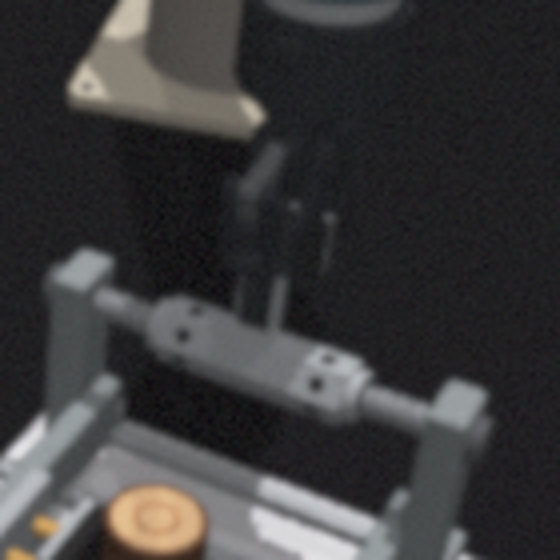

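```bash
python3 -m inch '{"travel":[[0,0.05,0.05],[0,0.05,0.1],[0,0.05,0.15],[0,0.05,0.2],[0,0.05,0.25],[0,0.05,0.3],[0,0.05,0.35],[0,0.05,0.4],[0,0.05,0.4],[0,0.05,0.4]],"twist":[0,0,0,0,0,0,0,0,0,0],"fingers":[5,5,5,5,5,5,5,5,5,5]}'
```

```text
clock: 13.98
eef_pos: [511.6, 122.9, 171.7]
tool_rot: [-3.141, 0.0, 1.352]
force: [-0.5, 1.1, -0.3]
width: 49.9
```

```bash
python3 -m inch '{"travel":[[0,0,0.05],[0,0,0.1],[0,0,0.15],[0,0,0.2],[0,0,0.25],[0,0,0.3],[0,0,0.3],[0,0,0.3],[0,0,0.3],[0,0,0.3]],"twist":[0,0,0,0,0,0,0,0,0,0],"fingers":[5,5,5,5,5,5,5,5,5,5]}'
```

```text
clock: 14.82
eef_pos: [511.6, 122.9, 168.8]
tool_rot: [3.142, -0.0, 1.352]
force: [-0.4, 0.2, 0.1]
width: 49.9
```

```bash
python3 -m inch '{"travel":[[0,0,0.05],[0,0,0.1],[0,0,0.15],[0,0,0.2],[0,0,0.25],[0,0,0.3],[0,0,0.3],[0,0,0.3],[0,0,0.3],[0,0,0.3]],"twist":[0,0,0,0,0,0,0,0,0,0],"fingers":[5,5,5,5,5,5,5,5,5,5]}'
```

```text
clock: 15.65
eef_pos: [511.7, 122.8, 167.2]
tool_rot: [3.141, -0.001, 1.351]
force: [-5.1, -0.8, 13.5]
width: 50.1
```

Contact is at TCP z ≈ 167 (13.5 N), so the tips stand about 22 mm ahead at this opening. First half of an arc, pushing the +x edge over and down.

```bash
python3 -m inch '{"travel":[[0,0.11,0.04],[0,0.21,0.08],[0,0.31,0.13],[0,0.41,0.18],[0,0.5,0.25],[0,0.59,0.31],[0,0.67,0.39],[0,0.75,0.47],[0,0.79,0.51],[0,0.79,0.51]],"twist":[0,0,0,0,0,0,0,0,0,0],"fingers":[5,5,5,5,5,5,5,5,5,5]}';  python3 - <<'E'
from h import *
plan([532.13,118.64,231.],-12.61)
s=vision.get_image('scene'); crop(s['frame'],340,120,480,260,4,'pics/s6.png')
w=vision.get_image('wrist'); crop(w['frame'],200,0,460,270,2.2,'pics/w6.png')
E
```

```text
clock: 16.48
eef_pos: [519.9, 121.3, 162.5]
tool_rot: [3.14, -0.002, 1.351]
force: [-4.3, 0.0, 15.8]
width: 50.0
t 16.48 pos [519.9 121.3 162.5] tooly -12.57 w 50.0 F [-4.3  0.  15.8]
travel [ 0.02  1.26 -6.85] twist 0.04
```

View pics/s6.png

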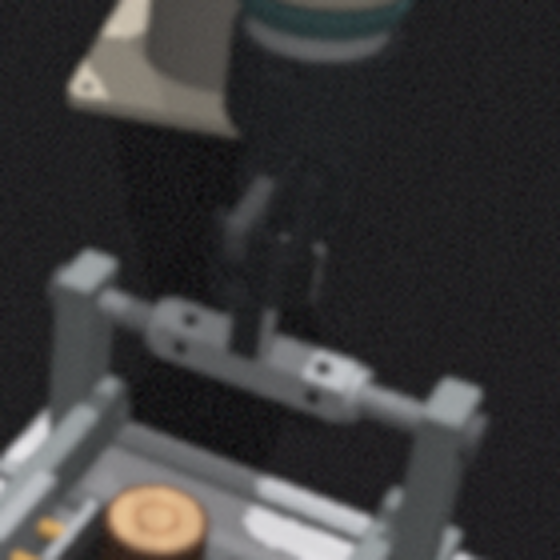

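View pics/w6.png

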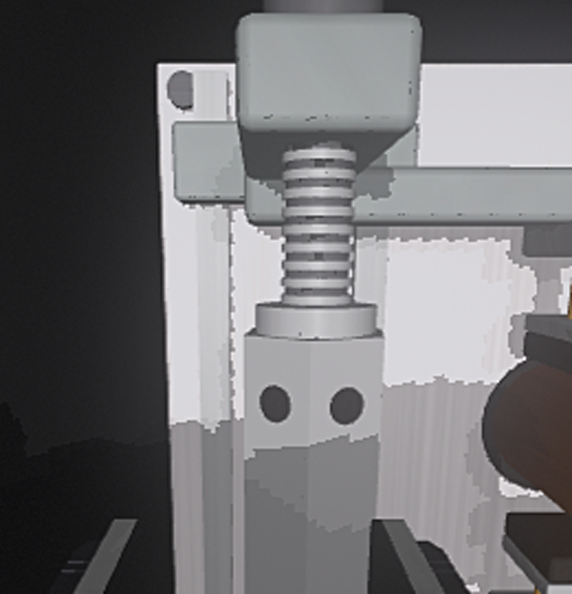

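The sleeve turned by about 32°: in the wrist crop a ridge now shows at column 308 midway between two flats, so th ≈ 1.0. I continue the arc down.

```bash
python3 -m inch '{"travel":[[0,0.07,0.09],[0,0.13,0.18],[0,0.19,0.28],[0,0.24,0.38],[0,0.28,0.48],[0,0.31,0.59],[0,0.34,0.7],[0,0.36,0.81],[0,0.37,0.89],[0,0.37,0.95]],"twist":[0,0,0,0,0,0,0,0,0,0],"fingers":[5,5,5,5,5,5,5,5,5,5]}';  python3 - <<'E'
from h import *
plan([532.13,118.64,231.],-12.61)
yaw=-.2201;c=np.array([532.13,118.64])
def c2w(x,y,z): return [c[0]+x*np.cos(yaw)-y*np.sin(yaw),c[1]+x*np.sin(yaw)+y*np.cos(yaw),z]
w=vision.get_image('wrist'); crop(w['frame'],200,0,460,270,2.2,'pics/w7.png')
for th in np.arange(1.2,1.9,.1):
  print(th.round(2),[((proj(w,c2w(17.32*np.sin(a),50,130+17.32*np.cos(a)))-[200,0])*2.2).round().tolist() for a in th+np.pi/3*np.arange(-3,1)])
E
```

```text
clock: 17.42
eef_pos: [523.0, 120.2, 150.9]
tool_rot: [-3.142, 0.0, 1.352]
force: [1.0, -0.8, 0.3]
width: 50.4
t 17.42 pos [523.  120.2 150.9] tooly -12.56 w 50.4 F [ 1.  -0.8  0.3]
travel [ 0.04  0.93 -8.01] twist 0.05
1.2 [[229.0, 332.0], [239.0, 342.0], [326.0, 346.0], [389.0, 339.0]]
1.3 [[226.0, 333.0], [244.0, 343.0], [335.0, 346.0], [390.0, 338.0]]
1.4 [[224.0, 334.0], [251.0, 344.0], [344.0, 346.0], [391.0, 337.0]]
1.5 [[222.0, 335.0], [258.0, 344.0], [352.0, 345.0], [390.0, 336.0]]
1.6 [[222.0, 336.0], [266.0, 345.0], [360.0, 345.0], [389.0, 335.0]]
1.7 [[222.0, 337.0], [275.0, 346.0], [367.0, 344.0], [386.0, 335.0]]
1.8 [[223.0, 338.0], [284.0, 346.0], [373.0, 343.0], [383.0, 334.0]]
```

View pics/w7.png

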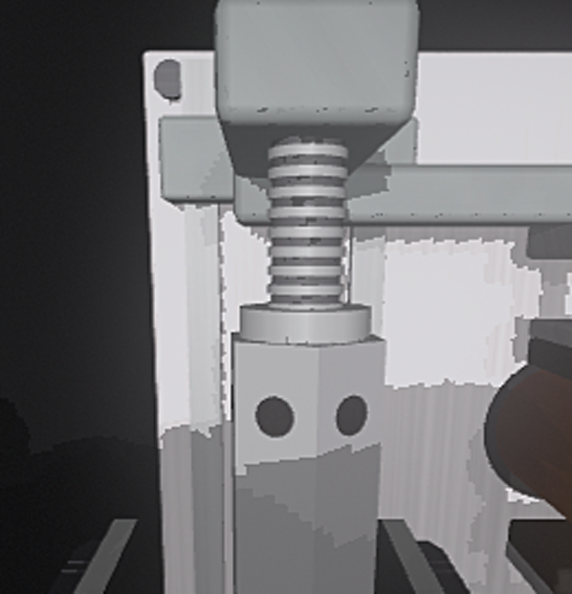

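The fingertip slid off the edge: the force is zero, and the ridge at column 318 gives th ≈ 1.14. I go back up, set down about 2 mm farther in and try again.

```bash
python3 -m inch '{"travel":[[0,0.3,0],[0,0.3,-0.6],[0,0.3,-1.3],[0,0,-1.7],[0,-0.43,-1.7],[0,-0.43,-1.5],[0,-0.43,-1.3],[0,-0.43,-1.15],[0,-0.43,-1.05],[0,-0.43,-1.0]],"twist":[0,0,0,0,0,0,0,0,0,0],"fingers":[5,5,5,5,5,5,5,5,5,5]}';  python3 - <<'E'
from h import *
plan([532.13,118.64,231.],-12.61)
E
```

```text
clock: 18.3
eef_pos: [519.6, 121.2, 161.4]
tool_rot: [3.14, -0.0, 1.351]
force: [-0.3, -0.2, 6.2]
width: 49.9
t 18.3 pos [519.6 121.2 161.4] tooly -12.57 w 49.9 F [-0.3 -0.2  6.2]
travel [ 0.03  1.29 -6.95] twist 0.04
```

```bash
python3 -m inch '{"travel":[[0,0,0.08],[0,0,0.16],[0,0.03,0.22],[0,0.06,0.28],[0,0.09,0.33],[0,0.12,0.38],[0,0.15,0.43],[0,0.17,0.47],[0,0.19,0.5],[0,0.19,0.5]],"twist":[0,0,0,0,0,0,0,0,0,0],"fingers":[5,5,5,5,5,5,5,5,5,5]}';  cat >> h.py <<'E'
yaw=-.2201;c0=np.array([532.13,118.64])
def c2w(x,y,z): return [c0[0]+x*np.cos(yaw)-y*np.sin(yaw),c0[1]+x*np.sin(yaw)+y*np.cos(yaw),z]
def edges(name,lo=0,hi=60,yy=50):
    w=vision.get_image('wrist'); crop(w['frame'],200,0,460,270,2.2,name)
    for t in range(lo,hi,5):
        print(t,[((proj(w,c2w(17.32*np.sin(a),yy,130+17.32*np.cos(a)))-[200,0])*2.2).round().tolist() for a in np.radians(t+np.array([-120,-60,0,60]))])
E
python3 - <<'E'
from h import *
plan([532.13,118.64,231.],-12.61)
edges('pics/w8.png')
E
```

```text
clock: 19.13
eef_pos: [522.9, 120.6, 158.1]
tool_rot: [3.137, -0.002, 1.351]
force: [-1.2, 0.1, 15.5]
width: 50.3
t 19.13 pos [522.9 120.6 158.1] tooly -12.59 w 50.3 F [-1.2  0.1 15.5]
travel [ 0.02  0.98 -7.29] twist 0.02
0 [[235.0, 329.0], [233.0, 338.0], [309.0, 343.0], [379.0, 338.0]]
5 [[232.0, 330.0], [237.0, 339.0], [317.0, 343.0], [381.0, 338.0]]
10 [[229.0, 331.0], [241.0, 340.0], [325.0, 343.0], [383.0, 337.0]]
15 [[227.0, 331.0], [246.0, 340.0], [332.0, 343.0], [384.0, 336.0]]
20 [[225.0, 332.0], [252.0, 341.0], [340.0, 343.0], [384.0, 335.0]]
25 [[224.0, 333.0], [258.0, 341.0], [346.0, 342.0], [384.0, 334.0]]
30 [[224.0, 334.0], [264.0, 342.0], [353.0, 342.0], [383.0, 334.0]]
35 [[224.0, 334.0], [271.0, 342.0], [359.0, 342.0], [381.0, 333.0]]
40 [[224.0, 335.0], [278.0, 343.0], [364.0, 341.0], [379.0, 332.0]]
45 [[225.0, 336.0], [286.0, 343.0], [369.0, 340.0], [376.0, 331.0]]
50 [[227.0, 337.0], [294.0, 343.0], [373.0, 340.0], [373.0, 331.0]]
55 [[230.0, 337.0], [302.0, 343.0], [376.0, 339.0], [370.0, 330.0]]
```

View pics/w8.png

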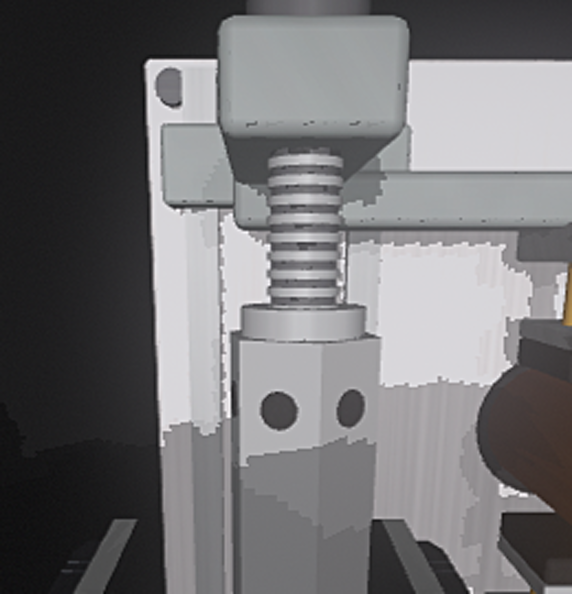

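```bash
python3 -m inch '{"travel":[[0,-0.05,0.05],[0,-0.1,0.1],[0,-0.1,0.15],[0,-0.1,0.2],[0,-0.1,0.25],[0,-0.1,0.3],[0,-0.1,0.35],[0,-0.1,0.4],[0,-0.1,0.4],[0,-0.1,0.4]],"twist":[0,0,0,0,0,0,0,0,0,0],"fingers":[5,5,5,5,5,5,5,5,5,5]}'
python3 - <<'E'
from h import *
plan([532.13,118.64,231.],-12.61)
edges('pics/w9.png')
E
```

```text
clock: 20.02
eef_pos: [523.8, 120.4, 154.6]
tool_rot: [3.133, -0.003, 1.351]
force: [1.8, -0.4, 15.2]
width: 49.8
t 20.02 pos [523.8 120.4 154.6] tooly -12.62 w 49.8 F [ 1.8 -0.4 15.2]
travel [ 0.03  0.92 -7.64] twist -0.01
0 [[230.0, 331.0], [227.0, 340.0], [306.0, 346.0], [377.0, 340.0]]
5 [[227.0, 332.0], [231.0, 341.0], [314.0, 346.0], [379.0, 340.0]]
10 [[224.0, 332.0], [236.0, 342.0], [322.0, 346.0], [381.0, 339.0]]
15 [[222.0, 333.0], [241.0, 343.0], [329.0, 345.0], [382.0, 338.0]]
20 [[220.0, 334.0], [246.0, 343.0], [337.0, 345.0], [382.0, 337.0]]
25 [[219.0, 335.0], [253.0, 344.0], [343.0, 345.0], [382.0, 336.0]]
30 [[218.0, 336.0], [259.0, 344.0], [350.0, 344.0], [381.0, 335.0]]
35 [[218.0, 336.0], [266.0, 345.0], [356.0, 344.0], [379.0, 335.0]]
40 [[218.0, 337.0], [274.0, 345.0], [362.0, 343.0], [377.0, 334.0]]
45 [[220.0, 338.0], [282.0, 346.0], [366.0, 343.0], [374.0, 333.0]]
50 [[222.0, 339.0], [290.0, 346.0], [371.0, 342.0], [371.0, 332.0]]
55 [[224.0, 340.0], [298.0, 346.0], [374.0, 341.0], [367.0, 332.0]]
```

View pics/w9.png

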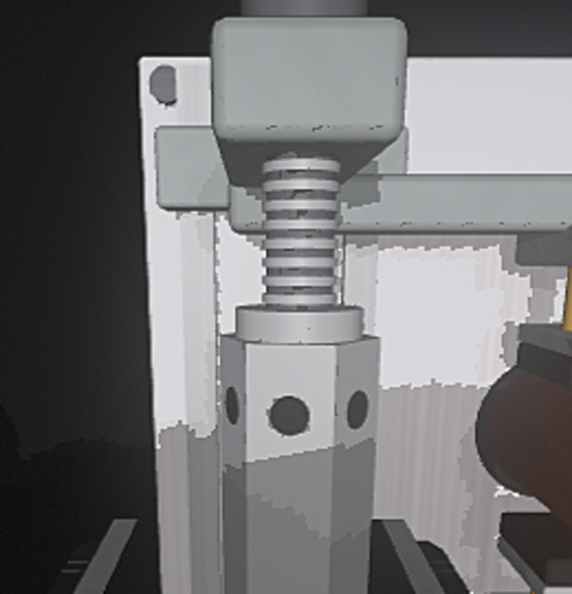

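```bash
python3 -m inch '{"travel":[[0,-0.05,0.06],[0,-0.08,0.12],[0,-0.08,0.18],[0,-0.08,0.24],[0,-0.08,0.3],[0,-0.08,0.36],[0,-0.08,0.42],[0,-0.08,0.48],[0,-0.08,0.52],[0,-0.08,0.55]],"twist":[0,0,0,0,0,0,0,0,0,0],"fingers":[5,5,5,5,5,5,5,5,5,5]}'
python3 - <<'E'
from h import *
plan([532.13,118.64,231.],-12.61)
edges('pics/w10.png')
E
```

```text
clock: 20.9
eef_pos: [524.3, 120.4, 148.3]
tool_rot: [3.13, -0.002, 1.35]
force: [7.4, -1.9, 5.0]
width: 50.0
t 20.9 pos [524.3 120.4 148.3] tooly -12.63 w 50.0 F [ 7.4 -1.9  5. ]
travel [ 0.02  0.9  -8.26] twist -0.02
0 [[227.0, 334.0], [224.0, 344.0], [306.0, 351.0], [381.0, 344.0]]
5 [[223.0, 335.0], [228.0, 345.0], [314.0, 350.0], [383.0, 343.0]]
10 [[220.0, 336.0], [232.0, 346.0], [323.0, 350.0], [385.0, 343.0]]
15 [[218.0, 337.0], [238.0, 347.0], [331.0, 350.0], [385.0, 342.0]]
20 [[216.0, 337.0], [244.0, 348.0], [338.0, 350.0], [386.0, 341.0]]
25 [[215.0, 338.0], [250.0, 348.0], [346.0, 349.0], [385.0, 340.0]]
30 [[214.0, 339.0], [257.0, 349.0], [352.0, 349.0], [384.0, 339.0]]
35 [[214.0, 340.0], [265.0, 349.0], [359.0, 348.0], [382.0, 338.0]]
40 [[214.0, 341.0], [272.0, 350.0], [364.0, 347.0], [380.0, 337.0]]
45 [[216.0, 342.0], [281.0, 350.0], [369.0, 347.0], [377.0, 336.0]]
50 [[218.0, 343.0], [289.0, 350.0], [374.0, 346.0], [374.0, 336.0]]
55 [[220.0, 344.0], [297.0, 350.0], [378.0, 345.0], [370.0, 335.0]]
```

View pics/w10.png

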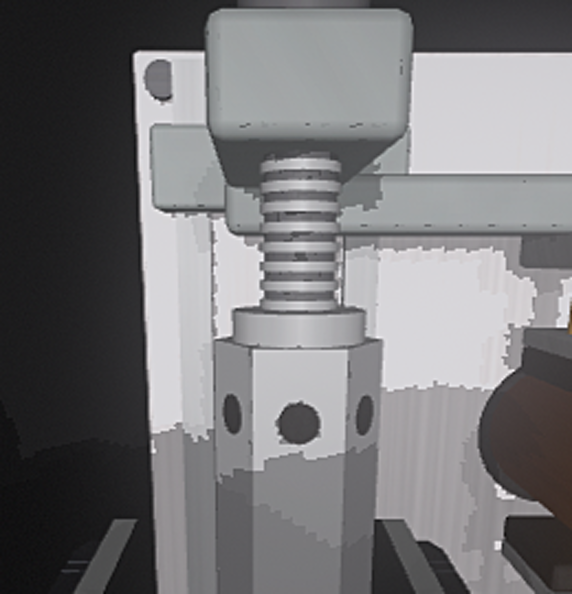

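th ≈ 88° now (ridges at columns 253 and 350). The fingertip has passed below the edge. I retreat outwards and up, then take the next flat.

```bash
python3 -m inch '{"travel":[[0,0.3,0],[0,0.5,0],[0,0.5,-0.8],[0,0.5,-1.6],[0,0.3,-2.4],[0,-0.4,-2.6],[0,-1.0,-2.5],[0,-1.0,-2.4],[0,-1.0,-2.4],[0,-1.0,-2.4]],"twist":[0,0,0,0,0,0,0,0,0,0],"fingers":[5,5,5,5,5,5,5,5,5,5]}';  python3 - <<'E'
from h import *
plan([532.13,118.64,231.],-12.61)
E
```

```text
clock: 21.78
eef_pos: [508.6, 123.6, 170.4]
tool_rot: [-3.141, 0.0, 1.352]
force: [-0.5, -0.4, 0.0]
width: 50.3
t 21.78 pos [508.6 123.6 170.4] tooly -12.53 w 50.3 F [-0.5 -0.4  0. ]
travel [ 0.03  2.39 -6.06] twist 0.08
```

```bash
python3 -m inch '{"travel":[[0,0.25,0.15],[0,0.27,0.3],[0,0.27,0.45],[0,0.27,0.5],[0,0.38,0.52],[0,0.48,0.56],[0,0.58,0.61],[0,0.66,0.66],[0,0.74,0.73],[0,0.8,0.8]],"twist":[0,0,0,0,0,0,0,0,0,0],"fingers":[5,5,5,5,5,5,5,5,5,5]}';  python3 - <<'E'
from h import *
plan([532.13,118.64,231.],-12.61)
edges('pics/w11.png')
E
```

```text
clock: 22.62
eef_pos: [516.9, 121.7, 164.5]
tool_rot: [-3.141, -0.002, 1.351]
force: [-6.4, -0.1, 19.8]
width: 50.1
t 22.62 pos [516.9 121.7 164.5] tooly -12.58 w 50.1 F [-6.4 -0.1 19.8]
travel [ 0.05  1.55 -6.65] twist 0.03
0 [[263.0, 325.0], [263.0, 333.0], [338.0, 338.0], [403.0, 333.0]]
5 [[260.0, 326.0], [267.0, 334.0], [345.0, 338.0], [405.0, 333.0]]
10 [[257.0, 326.0], [271.0, 334.0], [352.0, 338.0], [406.0, 332.0]]
15 [[255.0, 327.0], [276.0, 335.0], [359.0, 338.0], [407.0, 331.0]]
20 [[254.0, 328.0], [282.0, 336.0], [366.0, 337.0], [407.0, 331.0]]
25 [[253.0, 328.0], [288.0, 336.0], [373.0, 337.0], [406.0, 330.0]]
30 [[252.0, 329.0], [294.0, 337.0], [379.0, 337.0], [405.0, 329.0]]
35 [[253.0, 330.0], [301.0, 337.0], [384.0, 336.0], [404.0, 328.0]]
40 [[254.0, 330.0], [308.0, 337.0], [389.0, 336.0], [401.0, 328.0]]
45 [[255.0, 331.0], [315.0, 338.0], [393.0, 335.0], [399.0, 327.0]]
50 [[257.0, 332.0], [323.0, 338.0], [397.0, 335.0], [395.0, 327.0]]
55 [[260.0, 332.0], [330.0, 338.0], [400.0, 334.0], [392.0, 326.0]]
```

View pics/w11.png

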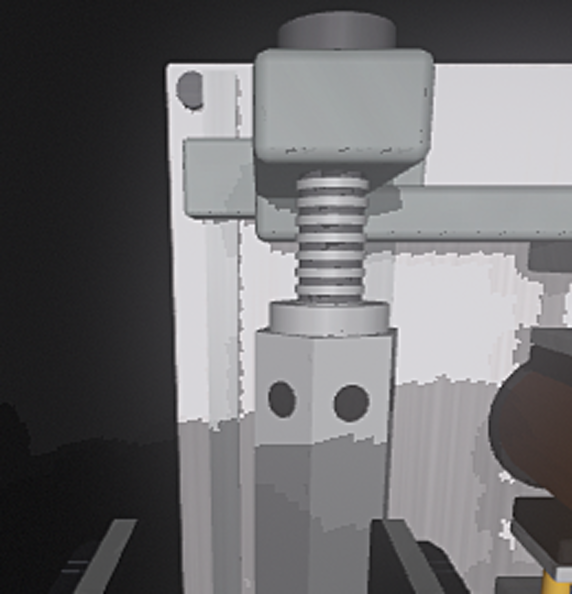

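```bash
python3 -m inch '{"travel":[[0,0.03,0.04],[0,0.06,0.08],[0,0.1,0.13],[0,0.13,0.18],[0,0.16,0.23],[0,0.18,0.28],[0,0.2,0.33],[0,0.22,0.38],[0,0.23,0.43],[0,0.24,0.46]],"twist":[0,0,0,0,0,0,0,0,0,0],"fingers":[5,5,5,5,5,5,5,5,5,5]}';  python3 - <<'E'
from h import *
plan([532.13,118.64,231.],-12.61)
edges('pics/w12.png')
E
```

```text
clock: 23.5
eef_pos: [521.4, 120.9, 160.3]
tool_rot: [3.137, -0.002, 1.351]
force: [-2.4, -0.4, 19.1]
width: 49.9
t 23.5 pos [521.4 120.9 160.3] tooly -12.61 w 49.9 F [-2.4 -0.4 19.1]
travel [ 0.03  1.12 -7.06] twist 0.0
0 [[242.0, 328.0], [240.0, 336.0], [316.0, 341.0], [384.0, 336.0]]
5 [[239.0, 328.0], [244.0, 337.0], [324.0, 341.0], [386.0, 336.0]]
10 [[236.0, 329.0], [248.0, 338.0], [331.0, 341.0], [388.0, 335.0]]
15 [[234.0, 330.0], [253.0, 338.0], [338.0, 341.0], [389.0, 334.0]]
20 [[232.0, 330.0], [259.0, 339.0], [345.0, 341.0], [389.0, 333.0]]
25 [[231.0, 331.0], [265.0, 340.0], [352.0, 340.0], [388.0, 333.0]]
30 [[231.0, 332.0], [271.0, 340.0], [358.0, 340.0], [387.0, 332.0]]
35 [[231.0, 333.0], [278.0, 340.0], [364.0, 340.0], [386.0, 331.0]]
40 [[231.0, 333.0], [285.0, 341.0], [369.0, 339.0], [384.0, 331.0]]
45 [[233.0, 334.0], [293.0, 341.0], [374.0, 338.0], [381.0, 330.0]]
50 [[235.0, 335.0], [300.0, 341.0], [378.0, 338.0], [378.0, 329.0]]
55 [[237.0, 336.0], [308.0, 341.0], [381.0, 337.0], [374.0, 329.0]]
```

View pics/w12.png

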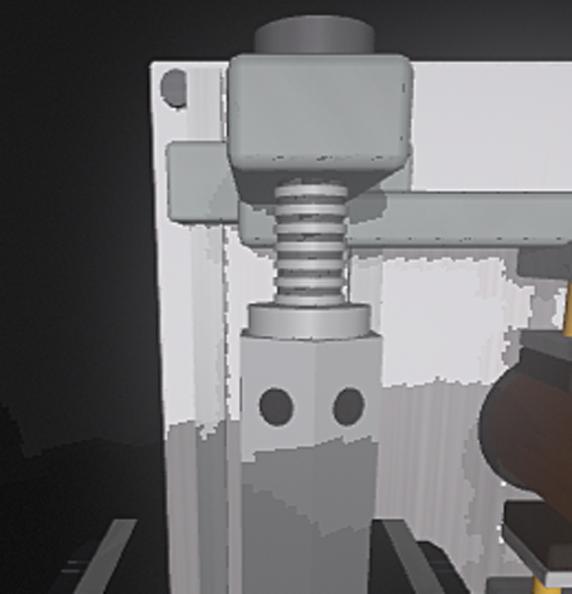

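th ≈ 120° (ridge at column 315). The fingertip is near the edge, so I re-seat it farther in before the last part.

```bash
python3 -m inch '{"travel":[[0,0,-0.3],[0,0,-0.6],[0,-0.1,-0.7],[0,-0.2,-0.7],[0,-0.2,-0.7],[0,-0.2,-0.7],[0,-0.2,-0.7],[0,-0.2,-0.7],[0,-0.2,-0.7],[0,-0.2,-0.7]],"twist":[0,0,0,0,0,0,0,0,0,0],"fingers":[5,5,5,5,5,5,5,5,5,5]}';  python3 - <<'E'
from h import *
plan([532.13,118.64,231.],-12.61)
E
```

```text
clock: 24.38
eef_pos: [517.3, 121.6, 165.0]
tool_rot: [-3.141, 0.0, 1.352]
force: [-0.5, 0.1, 0.6]
width: 50.1
t 24.38 pos [517.3 121.6 165. ] tooly -12.56 w 50.1 F [-0.5  0.1  0.6]
travel [ 0.03  1.52 -6.6 ] twist 0.05
```

```bash
python3 -m inch '{"travel":[[0,0.05,0.1],[0,0.05,0.2],[0,0.05,0.3],[0,0.05,0.4],[0,0.05,0.5],[0,0.05,0.58],[0,0.05,0.66],[0,0.05,0.74],[0,0.05,0.8],[0,0.05,0.8]],"twist":[0,0,0,0,0,0,0,0,0,0],"fingers":[5,5,5,5,5,5,5,5,5,5]}';  python3 - <<'E'
from h import *
plan([532.13,118.64,231.],-12.61)
edges('pics/w13.png')
E
```

```text
clock: 25.22
eef_pos: [521.3, 121.1, 159.8]
tool_rot: [3.134, -0.003, 1.351]
force: [-0.3, -1.5, 17.1]
width: 50.3
t 25.22 pos [521.3 121.1 159.8] tooly -12.61 w 50.3 F [-0.3 -1.5 17.1]
travel [ 0.02  1.17 -7.11] twist 0.0
0 [[242.0, 329.0], [241.0, 338.0], [317.0, 343.0], [385.0, 338.0]]
5 [[239.0, 330.0], [245.0, 338.0], [325.0, 343.0], [388.0, 337.0]]
10 [[237.0, 330.0], [249.0, 339.0], [332.0, 343.0], [389.0, 336.0]]
15 [[235.0, 331.0], [254.0, 340.0], [340.0, 342.0], [390.0, 335.0]]
20 [[233.0, 332.0], [260.0, 340.0], [347.0, 342.0], [390.0, 335.0]]
25 [[232.0, 332.0], [266.0, 341.0], [353.0, 342.0], [389.0, 334.0]]
30 [[231.0, 333.0], [272.0, 341.0], [360.0, 341.0], [388.0, 333.0]]
35 [[231.0, 334.0], [279.0, 342.0], [365.0, 341.0], [387.0, 332.0]]
40 [[232.0, 335.0], [287.0, 342.0], [371.0, 340.0], [385.0, 332.0]]
45 [[233.0, 335.0], [294.0, 342.0], [375.0, 340.0], [382.0, 331.0]]
50 [[235.0, 336.0], [302.0, 343.0], [379.0, 339.0], [379.0, 330.0]]
55 [[238.0, 337.0], [309.0, 343.0], [383.0, 338.0], [375.0, 330.0]]
```

View pics/w13.png

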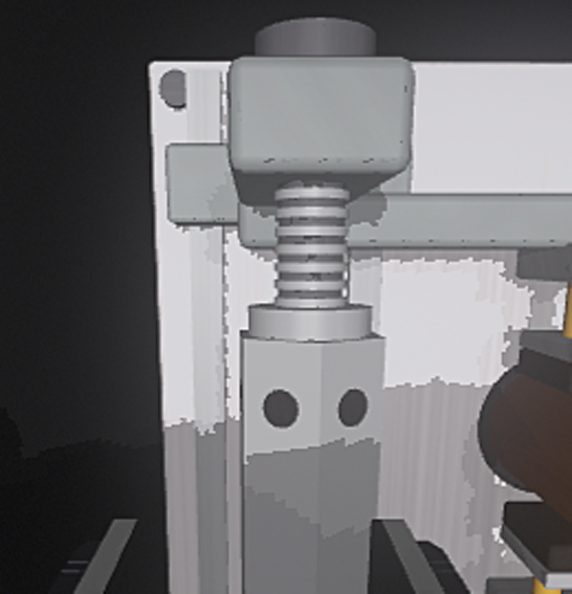

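```bash
python3 -m inch '{"travel":[[0,-0.05,0.05],[0,-0.1,0.1],[0,-0.13,0.15],[0,-0.16,0.2],[0,-0.18,0.25],[0,-0.2,0.3],[0,-0.2,0.35],[0,-0.2,0.4],[0,-0.2,0.45],[0,-0.2,0.5]],"twist":[0,0,0,0,0,0,0,0,0,0],"fingers":[5,5,5,5,5,5,5,5,5,5]}';  python3 - <<'E'
from h import *
plan([532.13,118.64,231.],-12.61)
edges('pics/w14.png',0,40)
E
```

```text
clock: 26.1
eef_pos: [522.6, 120.8, 156.1]
tool_rot: [3.127, -0.004, 1.35]
force: [4.3, -2.7, 21.0]
width: 50.0
t 26.1 pos [522.6 120.8 156.1] tooly -12.66 w 50.0 F [ 4.3 -2.7 21. ]
travel [ 0.03  1.09 -7.48] twist -0.05
0 [[235.0, 331.0], [233.0, 340.0], [311.0, 345.0], [381.0, 340.0]]
5 [[232.0, 332.0], [237.0, 341.0], [319.0, 345.0], [383.0, 339.0]]
10 [[229.0, 332.0], [242.0, 341.0], [327.0, 345.0], [385.0, 338.0]]
15 [[227.0, 333.0], [247.0, 342.0], [334.0, 345.0], [386.0, 337.0]]
20 [[225.0, 334.0], [253.0, 343.0], [342.0, 345.0], [386.0, 337.0]]
25 [[224.0, 335.0], [259.0, 343.0], [349.0, 344.0], [385.0, 336.0]]
30 [[223.0, 335.0], [265.0, 344.0], [355.0, 344.0], [384.0, 335.0]]
35 [[223.0, 336.0], [272.0, 344.0], [361.0, 343.0], [383.0, 334.0]]
```

View pics/w14.png

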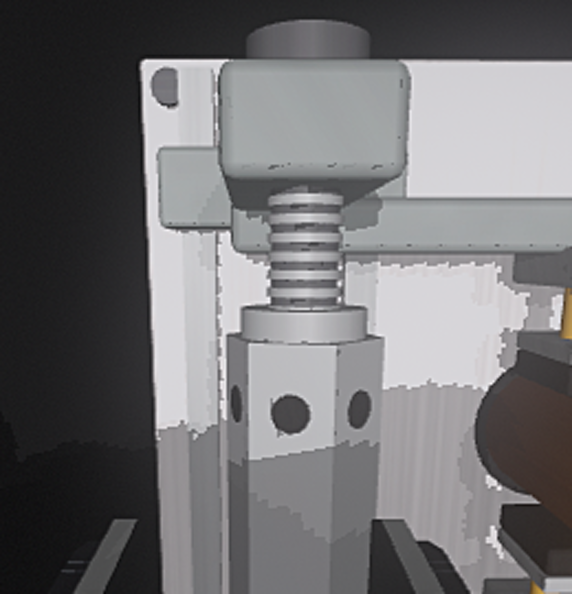

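```bash
python3 -m inch '{"travel":[[0,-0.05,0.05],[0,-0.08,0.1],[0,-0.1,0.15],[0,-0.12,0.2],[0,-0.12,0.25],[0,-0.12,0.3],[0,-0.12,0.35],[0,-0.12,0.4],[0,-0.12,0.45],[0,-0.12,0.5]],"twist":[0,0,0,0,0,0,0,0,0,0],"fingers":[5,5,5,5,5,5,5,5,5,5]}';  python3 - <<'E'
from h import *
plan([532.13,118.64,231.],-12.61)
edges('pics/w15.png',10,50)
E
```

```text
clock: 26.98
eef_pos: [523.5, 120.7, 151.5]
tool_rot: [3.122, -0.005, 1.349]
force: [7.2, -2.3, 19.1]
width: 50.0
t 26.98 pos [523.5 120.7 151.5] tooly -12.7 w 50.0 F [ 7.2 -2.3 19.1]
travel [ 0.02  1.04 -7.93] twist -0.09
10 [[223.0, 335.0], [236.0, 345.0], [324.0, 349.0], [384.0, 341.0]]
15 [[221.0, 336.0], [241.0, 346.0], [332.0, 349.0], [385.0, 341.0]]
20 [[219.0, 337.0], [247.0, 346.0], [340.0, 348.0], [385.0, 340.0]]
25 [[218.0, 338.0], [254.0, 347.0], [347.0, 348.0], [384.0, 339.0]]
30 [[217.0, 338.0], [261.0, 348.0], [353.0, 347.0], [383.0, 338.0]]
35 [[217.0, 339.0], [268.0, 348.0], [359.0, 347.0], [382.0, 337.0]]
40 [[218.0, 340.0], [276.0, 348.0], [365.0, 346.0], [379.0, 336.0]]
45 [[219.0, 341.0], [284.0, 349.0], [370.0, 345.0], [376.0, 336.0]]
```

View pics/w15.png

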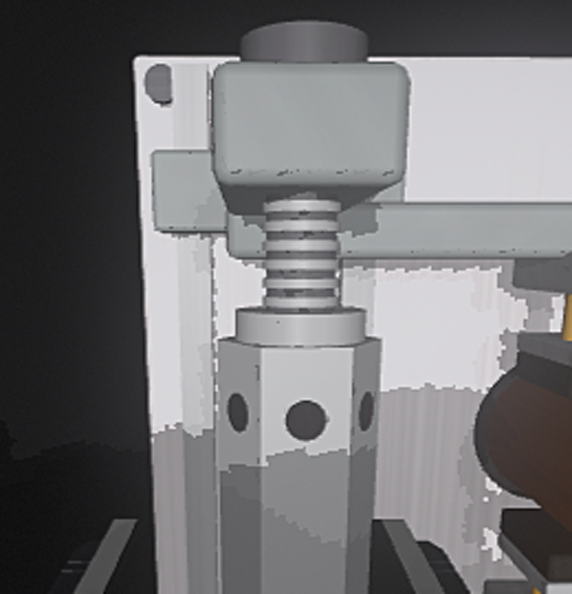

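th ≈ 150° = 2.62 rad (ridges at columns 260 and 353), which puts each pad about 4.7 mm in. I back out sideways first, then go up and check.

```bash
python3 -m inch '{"travel":[[0,0.4,0],[0,0.8,0],[0,1.2,0],[0,1.5,0],[0,1.5,0],[0,1.5,-1.5],[0,1.5,-3.5],[0,1.5,-6],[0,0,-9],[0,-1,-11]],"twist":[0,0,0,0,0,0,0,0,0,0],"fingers":[5,5,5,5,5,5,5,5,5,5]}';  python3 - <<'E'
from h import *
plan([532.13,118.64,231.],-12.61)
edges('pics/w16.png',10,50)
s=vision.get_image('scene'); crop(s['frame'],300,170,480,330,4,'pics/s16.png')
E
```

```text
clock: 27.87
eef_pos: [504.1, 124.3, 258.4]
tool_rot: [-3.141, 0.0, 1.351]
force: [-0.2, -0.9, 0.0]
width: 50.0
t 27.87 pos [504.1 124.3 258.4] tooly -12.58 w 50.0 F [-0.2 -0.9  0. ]
travel [0.06 2.86 2.73] twist 0.03
10 [[293.0, 300.0], [304.0, 303.0], [354.0, 304.0], [387.0, 302.0]]
15 [[292.0, 300.0], [308.0, 303.0], [358.0, 304.0], [387.0, 302.0]]
20 [[291.0, 300.0], [311.0, 303.0], [362.0, 304.0], [387.0, 302.0]]
25 [[291.0, 301.0], [315.0, 304.0], [366.0, 304.0], [387.0, 301.0]]
30 [[291.0, 301.0], [319.0, 304.0], [369.0, 304.0], [387.0, 301.0]]
35 [[292.0, 301.0], [323.0, 304.0], [373.0, 304.0], [386.0, 301.0]]
40 [[292.0, 301.0], [327.0, 304.0], [376.0, 304.0], [384.0, 300.0]]
45 [[293.0, 302.0], [331.0, 304.0], [379.0, 303.0], [383.0, 300.0]]
```

View pics/w16.png

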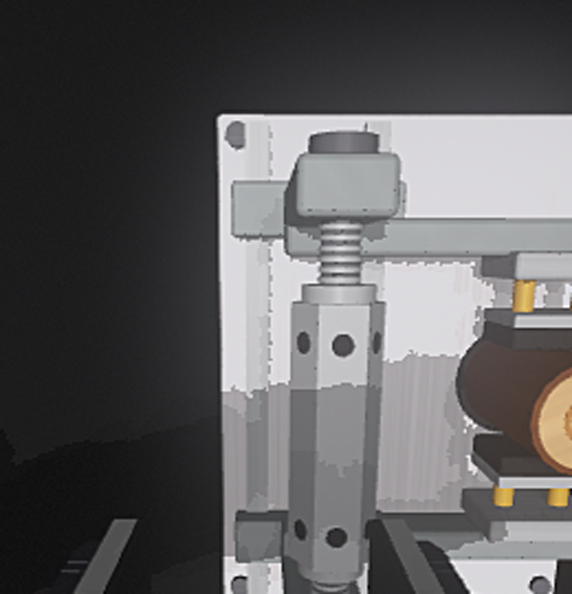

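View pics/s16.png

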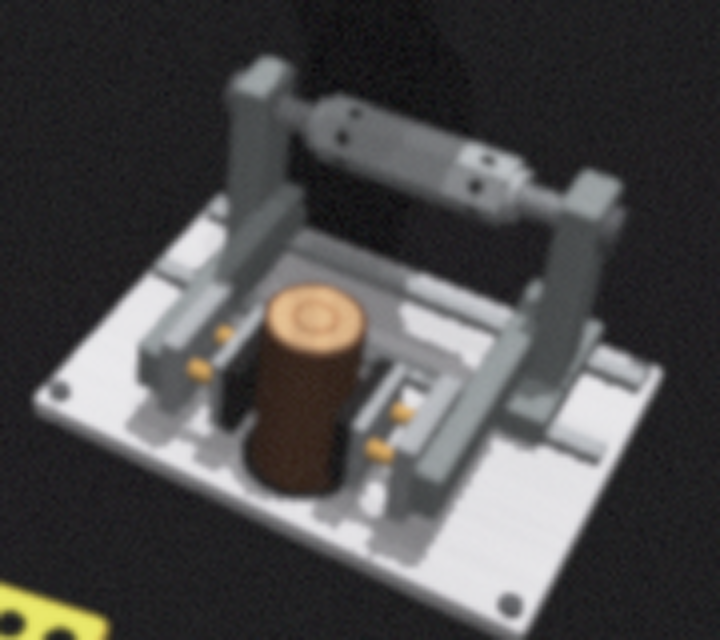

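```bash
python3 -m inch '{"travel":[[2,0,-1],[5,0,-2],[8,0,-3],[11,0,-4],[14,0,-5],[17,0,-6],[20,0,-6],[22,0,-6],[22,0,-6],[22,0,-6]],"twist":[0,0,0,0,0,0,0,0,0,0],"fingers":[5,5,5,5,5,5,5,5,5,5]}';  python3 - <<'E'
from h import *
d=vision.get_image('top'); crop(d['frame'],170,115,330,245,5,'pics/t17.png')
b,_=blobs(d['frame'],(8,60,110),(25,255,255),60)
for st,c in b: print(st,c,onz(d,*c,107),onz(d,*c,35))
print('jar px', blobs(d['frame'],(0,0,200),(180,40,255),300)[0][-3:])
E
```

```text
clock: 28.8
eef_pos: [551.9, 339.9, 314.7]
tool_rot: [-3.139, 0.003, 1.354]
force: [-0.7, -0.2, -0.7]
width: 49.9
[239, 139, 21, 21, 339] [248.6460177  149.36283186] [638.88204472  95.20138324 107.        ] [653.78759788 106.80778338  35.        ]
[436, 196, 29, 29, 658] [450.10638298 210.20516717] [ 510.95179827 -355.65769652  107.        ] [ 517.58646465 -373.20002788   35.        ]
jar px [([208, 186, 50, 17, 351], array([232.92592593, 194.06837607])), ([389, 245, 23, 23, 414], array([399.53623188, 255.97101449])), ([510, 341, 26, 59, 486], array([522.43415638, 374.56995885]))]
```

View pics/t17.png

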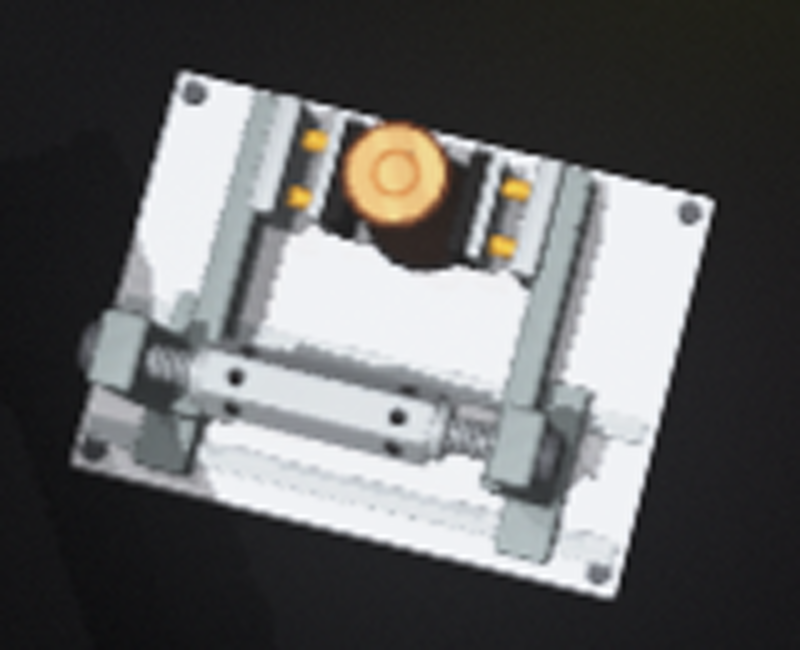

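```bash
python3 -c "
from h import *
s=ctrl.read_state(); print(s['clock'],np.abs(s['qd']).max(),s['force']); ctrl.finish_job()"
```

```text
28.85 0.024091089984255146 [-0.15690311 -0.21666953  0.39913101]
the job is handed in; nothing more can be done
```

The branch stands upright on the spot, clamped by both pads, and I handed the job in at 28.9 s. No verdict was reported.

**What I did:**
- I set the branch down under control (a force of 6.6 N showed the touch-down) and let go before the jaws moved.
- The moves cannot tilt the tool, so I could not grip the sleeve and swing it as you described. I turned it by pressing one fingertip on its +x side instead, in several strokes from about 0.45 rad.
- The fingertip slid off the edge a few times, so I re-seated it. Pressing forces stayed around 20 N in the readings.

**Last checks:**
- **Branch:** in the top view it is within about 1 mm of the middle of the spot. The scene view shows it upright between the pads.
- **Sleeve and pads:** the sleeve edges gave about 2.57 rad at the end; just before I backed the finger out they read about 2.62. The shift of the posts in the top view gave about 2.5 rad. That puts each pad roughly 4 to 4.7 mm in, a little under half of the 11 mm travel. I did not measure the gap between pad and jaw plate directly.
- **Bystanders:** the slice is where it stood. The jar's cap appeared at about the same place in the top view as at the start. I did not compute its shift in millimetres.
- **Robot:** it was clear of everything and nearly still, with the fastest joint at 0.02 rad/s.

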